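# Tip glass offcuts through the spring flap of the offcut bin

## Robot

A 7-joint arm with a two-finger parallel gripper is mounted at the origin on the work surface. World frame = base frame: x ahead of the robot, y to its left, z up, the work surface at z = 0. Lengths are in m, angles in degrees, forces in N, time in s.
With the tool pointing down it reaches from about 0.35 to 0.775 m from the base axis. Payload 3.1 kg.
Tool frame: the origin (TCP) lies on the centre line of the jaws, within the pads' length; the fingertips stand 17 mm ahead of it and the grasp point (between the pads) lies 2 mm behind it (robot.tip_reach is the distance from the TCP to the fingertips, in m); z points along the fingers, y is the direction in which the jaws open and shut (so a half turn about z gives the same grasp; the last joint's range is limited). The gripper opens to 85 mm and grips with 20 to 120 N. Pads are 22 mm wide; open, the fingers measure 114 mm over their backs; the gripper's body (76 mm by 85 mm) begins 54 mm behind the grasp point. The pads swing forward as they close: fully open they stand 13 mm farther back than shut.
Start: joints at [61.954, 17.813, 0.802, 86.603, -0.252, 75.585, -1.558], TCP at [0.238, -0.496, 0.248] pointing down, gripper open.
Joint ranges: [-154.91, 154.91], [-16.99, 109.72], [-72.82, 74.43], [7.12, 147.25], [-82.49, 262.49], [11.32, 116.49], [-174.64, 174.64]. Speed limits (degrees/s): [159.86, 159.86, 180, 180, 180, 180, 180].

## Interface

Orientations are given as [roll, pitch, yaw] about the fixed x, y, z axes, in that order (R = Rz(yaw) Ry(pitch) Rx(roll)).
In Python, from station import robot, fingers, vision, workorder, recognise gives the robot as it stands. Calls block until the motion is done:
- robot.move_to(position, orientation): joint-space move of the TCP to a pose.
- robot.line_to(position, orientation=None, velocity=0.15, f_stop=None): straight line of the TCP; orientation=None keeps the orientation; velocity is the mean speed in m/s. With f_stop (N) it stops when the force on the tool has changed by that much, and returns True; else False.
- robot.move_j(angles): joint-space move.
- fingers.gripper_to(opening, force=None): opening from 0.0 (shut) to 1.0 (fully open); force is the grip in N (None keeps the last); returns when the fingers have stopped.
- robot.pause(seconds).
- robot.inverse_kinematics(position, orientation): joint angles nearest the present ones, or None.
- vision.grab_frame(name): name is "scene" or "top" or "wrist"; returns the picture (420x560x3 uint8, red, green, blue); there is no depth.
- vision.calibration(name): a dict with "mtx" (3x3 intrinsics, pixels), "extrinsics" (4x4, takes a point from world to camera coordinates); the wrist camera has in their place "T_tool_cam" (4x4, takes a point from camera to tool coordinates, whose origin is the TCP and whose axes are the flange's). Camera axes: x right, y up, looking along -z (the intrinsics and any distortion apply to the point x, -y, -z); pixel columns grow to the right and rows downward; lengths in m; the calibration is good to about 2 mm. A picture is of the moment at which its call begins: read the wrist's pose just before it. calibration takes no time and is no camera call.
A pose or a line that the arm cannot do raises robot.PlanningError and nothing moves.
- workorder.close_job(): hands the job in, once; it reports no verdict.
Trained networks look in the newest picture that a camera, given by its name, has taken for a name from the list of things; names that differ only in an ending like _2 or _b are one class to them, and where a whole thing is asked for, a point or a joint stands for the part that bears it (a point fixed in the world has none). Each returns a list of dicts, best first, with "p" (0 to 1); they miss things now and then, are a little off and sometimes report something else, mostly with a low value. They report only what shows in the picture. A call takes as long as a camera call.
- recognise(label, camera): "rect" ([centre column, centre row, width, height] in pixels, round what is visible of it).
Readings, each from a call of its own:
- robot.current_time_s(): time.
- robot.current_joint_positions(): joint angles.
- robot.current_dq(): joint speeds.
- robot.current_joint_torque(): joint torques, N m.
- robot.current_tool_pos(): TCP position.
- robot.current_eef_rot(): TCP orientation.
- robot.current_contact_force(): force on the tool from outside, world axes, zero at the start.
- robot.current_torque(): the same for the moment, N m.
- robot.current_finger_gap(): opening from 0.0 (shut) to 1.0 (fully open).
Only numpy, scipy, OpenCV 4.12 (cv2) and the standard library are available. Lean on these libraries where they do the work, as an engineer would, in place of code of your own. Each camera call takes 0.05 s, during which the arm holds its last target. There are 200 camera calls.

## Task

Empty the four glass offcuts from the white tub into the offcut bin: push the orange spring flap open with the tub's own spout, not with the gripper, and tip the tub while it holds the flap open, so that all four pieces end up inside the bin. Then take the tub out so that the flap closes, and stand the empty tub upright, flat on the green tray again. Leave the nippers, the mosaic panel and the cup where they are.

Things in the scene. Friction and masses are not known exactly. Their poses are not given: they have to be found in the camera images.
- tray: Flat sage-green plastic work tray, 320 (x) by 240 (y) mm, fixed to the table, with a 4 mm floor and a thin raised rim 12 mm high. Origin: centre of its underside, on the table top; z up.
- tub: Loose white open scoop-like tub with a blue upright grip, 140 g, on the tray at the start, with the glass in it. Origin: centre of underside; z up; its own -x points to the open spout. 3 mm plastic; x from -80 to +73 mm, 90 mm wide (y); side and back walls 44 mm high. Flat floor, from x = -45 mm ramping up at 12 degrees to the spout edge; no wall at the spout end.
- tub_grip (a point): Where to hold the tub: in its blue grip, 55 mm behind the tub's origin (+x), 75 mm above its underside. The grip is a straight post 24 mm thick (tub y) by 30 mm (tub x), its top 95 mm above the underside; it stands free above the walls. Axes as the tub's.
- tub_spout (a point): Middle of the spout edge, at x = -80 mm, z = 10.5 mm in the tub's frame; axes as the tub's. The side walls run right up to it (front top corners at z = 44 mm). The inside is smooth: glass stays put when the tub is near level (up to 0.2 rad), and slides out over the spout when it is tipped spout-down by about 0.7 rad or more; 0.9 rad empties it surely.
- bin: Glass offcut bin fixed to the table, grey with clear side windows, 180 (x) by 190 (y) mm, 160 mm high. Origin: centre of underside; z up; +x points out of the flap side, roughly to the robot's right and a little outward. Front wall (x = +90 mm) 70 mm high; from its lip a 45 degree sloping face rises back to the flat top (x from -90 to 0). The whole face between the 6 mm windows is the opening.
- bin_lip (a point): Middle of the top of the rounded yellow lip, the lower edge of the opening: x = +86 mm, z = 70 mm in the bin's frame. Axes as the bin's. The bin is empty inside, with a 6 mm floor.
- flap_edge (a point): Middle of the free lower edge of the orange flap. The flap is a plate 168 mm wide, 118 mm long from hinge to free edge and 3 mm thick, closing the bin's sloping face. It moves with the flap. With the spout edge pushed level into the bin to about x = 10 mm, z = 80 mm in its frame, the flap lies on the tub's front wall corners, leaving the glass a clear way out below it; with the spout only just inside it hangs before the spout and can block the glass.
- flap (a joint): Angle of the spring flap: 0 closed (in the slope), growing as its free edge is pushed into the bin, up to 1.35 rad. Hinged along the upper edge of the sloping face (bin frame x = 1 mm, z = 155 mm, axis along the bin's y). The spring always closes it: about 0.05 N m when closed, 0.12 N m at 1 rad, so 1 to 2 N at its free half.
- nippers: Bystander: glass nippers with red handles, about 165 mm long and 60 mm wide, 16 mm high, lying loose on the table. Origin near the pivot, at the underside.
- panel: Bystander: square wooden mosaic panel, 120 by 120 by 10 mm, with coloured leaves glued on, lying loose on the table. Origin: centre of its underside.
- cup: Bystander: small clear plastic cup, 70 mm across the mouth, 42 mm high, standing loose on the table. Origin: centre of its underside.
- glass1: Loose flat glass offcut, four-sided, deep red, about 34 by 27 mm and 7 mm thick, 12 g, lying in the tub at the start. Origin: near its middle, on one of its flat faces.
- glass2: Loose flat glass offcut, three-sided, dark green, about 34 by 27 mm and 7 mm thick, 12 g, lying in the tub at the start. Origin: near its middle, on one of its flat faces.
- glass3: Loose flat glass offcut, four-sided, amber yellow, about 34 by 27 mm and 7 mm thick, 12 g, lying in the tub at the start. Origin: near its middle, on one of its flat faces.
- glass4: Loose flat glass offcut, four-sided, blue, about 34 by 27 mm and 7 mm thick, 12 g, lying in the tub at the start. Origin: near its middle, on one of its flat faces.

How it is judged (in metres and radians):
On the way:
1. the tub, tipped by more than 0.5 rad, holds the flap open by more than 0.3 rad, touching it (value of joint flap above 0.3 rad and contact force between tub and flap above 0.1 N and angle between tub's own z axis and vertical above 0.5 rad), for 0.2 s.
At the end, for the whole second after the job is handed in: All four glass pieces lie at rest inside the bin (below 60 mm above its underside), the flap is closed to within 0.06 rad, and the empty tub stands at rest on the tray's floor inside the rim, upright to within 0.05 rad (x of glass1 in the frame of bin between -0.086 and 0.086 m and y of glass1 in the frame of bin between -0.09 and 0.09 m and z of glass1 in the frame of bin between 0 and 0.06 m and linear speed of each of glass1, glass2, glass3, glass4 below 0.03 m/s and x of glass2 in the frame of bin between -0.086 and 0.086 m and y of glass2 in the frame of bin between -0.09 and 0.09 m and z of glass2 in the frame of bin between 0 and 0.06 m and x of glass3 in the frame of bin between -0.086 and 0.086 m and y of glass3 in the frame of bin between -0.09 and 0.09 m and z of glass3 in the frame of bin between 0 and 0.06 m and x of glass4 in the frame of bin between -0.086 and 0.086 m and y of glass4 in the frame of bin between -0.09 and 0.09 m and z of glass4 in the frame of bin between 0 and 0.06 m and value of joint flap below 0.06 rad and x of tub in the frame of tray between -0.15 and 0.15 m and y of tub in the frame of tray between -0.11 and 0.11 m and z of tub in the frame of tray below 0.009 m and angle between tub's own z axis and vertical below 0.05 rad and linear speed of tub below 0.02 m/s); the robot touches nothing.
It fails at once if a bystander (nippers, panel or cup) moved by more than 30 mm (distance of any of nippers, panel, cup from where it was at the start of the episode above 0.03 m).
It fails at once if the gripper or arm pushes the flap with more than 1 N (contact force between any of the fingers, the arm and flap above 1 N).
It also fails if it takes over 67 s, if anything falls off the work surface, if the arm or the gripper's body presses on something with over 40 N, if the wrist force passes 120 N, or if a joint passes its speed limit or range.

## Working session

There is one attempt and no reset: what is moved stays moved. The work goes in short steps, each a Python script; the robot and the scene stay as the last script left them, time stands still between calls to the robot, and variables do not carry over. Pictures are saved under pics/ and viewed, about 8 in all and at most 12, crops included, and the job is handed in when it is done.

```bash
mkdir -p pics; ls
python3 - <<'E'
from station import robot, fingers, vision, recognise
import cv2
for n in("scene","top"):
    im=vision.grab_frame(n); cv2.imwrite(f"pics/{n}0.png",im[:,:,::-1])
    c=vision.calibration(n); print(n,{k:(v.round(4).tolist() if hasattr(v,'round') else v) for k,v in c.items()})
    for l in("tub","tub_grip","tub_spout","bin","bin_lip","flap_edge","tray"):
        print(l,[(r["rect"],r["p"]) for r in recognise(l,n)][:2])
print(robot.current_time_s(),robot.current_eef_rot(),robot.tip_reach)
E
```

```text
pics
scene {'mtx': [[532.8949, 0.0, 281.9022], [0.0, 532.8949, 211.1206], [0.0, 0.0, 1.0]], 'extrinsics': [[0.3583, 0.9336, 0.0045, -0.2612], [-0.7432, 0.2823, 0.6066, 0.3141], [0.565, -0.2207, 0.795, -1.6161], [0.0, 0.0, 0.0, 1.0]]}
tub [([144.9, 258.0, 56.1, 64.4], 0.83)]
tub_grip [([143.9, 258.6, 59.1, 66.5], 0.9)]
tub_spout [([142.9, 260.4, 58.3, 61.0], 0.64)]
bin [([329.1, 185.4, 114.2, 119.1], 0.57)]
bin_lip [([328.8, 181.2, 107.0, 115.7], 0.59)]
flap_edge [([315.1, 181.9, 74.5, 80.0], 0.88)]
tray [([140.7, 272.2, 131.7, 139.6], 0.63)]
top {'mtx': [[450.4403, 0.0, 286.7674], [0.0, 450.4403, 217.8856], [0.0, 0.0, 1.0]], 'extrinsics': [[-0.0143, -0.9999, 0.0002, 0.0926], [0.9801, -0.014, 0.198, -0.5572], [-0.198, 0.003, 0.9802, -1.2205], [0.0, 0.0, 0.0, 1.0]]}
tub [([409.0, 242.2, 51.2, 59.8], 0.85)]
tub_grip [([406.8, 242.5, 49.0, 65.8], 0.8)]
tub_spout [([408.3, 242.6, 53.8, 70.0], 0.89), ([192.1, 172.0, 21.9, 18.6], 0.74)]
bin [([239.4, 247.4, 84.9, 81.9], 0.72), ([407.5, 243.7, 50.3, 62.7], 0.38)]
bin_lip [([237.7, 248.1, 86.2, 84.0], 0.79), ([193.1, 172.6, 25.2, 20.9], 0.19)]
flap_edge [([255.2, 243.3, 52.8, 61.2], 0.68), ([157.9, 248.7, 50.1, 50.8], 0.67)]
tray [([412.8, 242.7, 90.2, 111.0], 0.59), ([254.2, 242.3, 47.6, 61.1], 0.47)]
0.8 [1.79995799e+02 2.29167395e-03 2.56618268e+01] 0.017
```

Run:
```python
import cv2
a=cv2.imread("pics/top0.png")[150:350,130:490]; cv2.imwrite("pics/topc.png",cv2.resize(a,None,fx=2.2,fy=2.2,interpolation=cv2.INTER_CUBIC))
a=cv2.imread("pics/scene0.png")[100:380,40:420]; cv2.imwrite("pics/scenec.png",cv2.resize(a,None,fx=2.1,fy=2.1,interpolation=cv2.INTER_CUBIC))
```

```text
(no output)
```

View pics/topc.png

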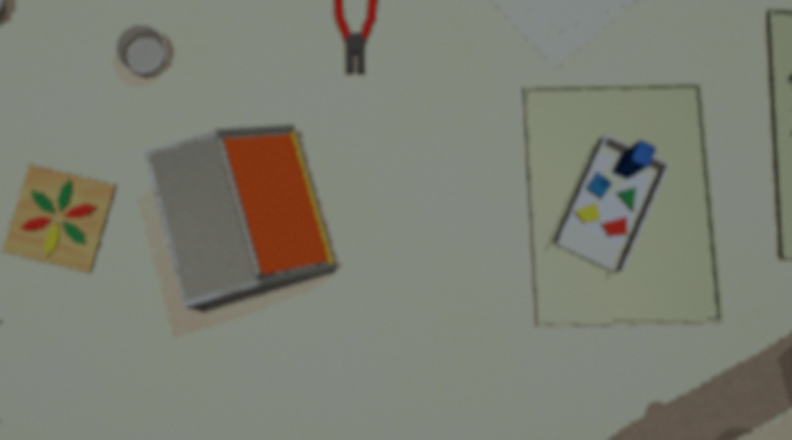

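View pics/scenec.png

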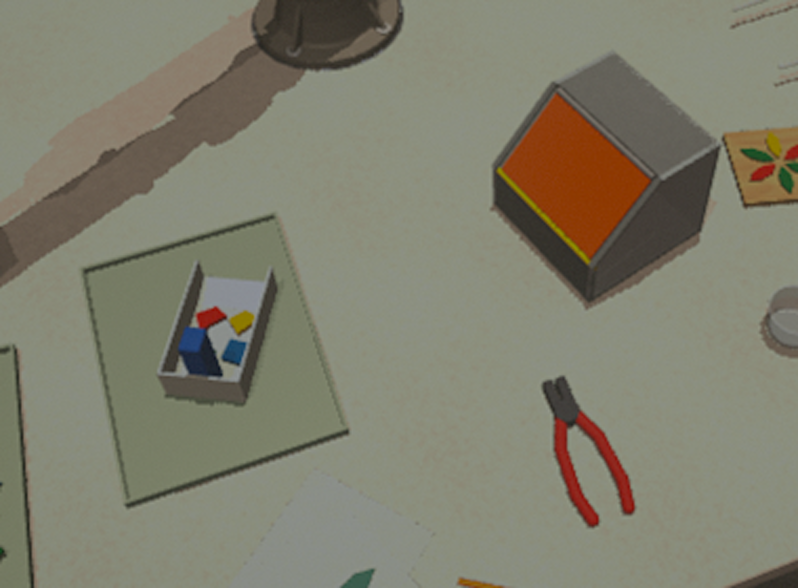

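The top view shows the bin at crop (240,215) with its flap facing right. The tub on the tray is at (610,205), with its spout pointing lower-left and its grip at (642,153). The scene view matches. Next I'll fit the poses from corner pixels in both views.

```bash
cat > fit.py <<'E'
import numpy as np
from scipy.optimize import least_squares
from station import vision
T=lambda p:(p[0]/2.2+130,p[1]/2.2+150)
S=lambda p:(p[0]/2.1+40,p[1]/2.1+100)
def proj(n,P):
    c=vision.calibration(n);E=np.array(c["extrinsics"]);q=(E[:3,:3]@P.T).T+E[:3,3]
    q=q*[1,-1,-1];u=(np.array(c["mtx"])@q.T).T
    return u[:,:2]/u[:,2:]
def fit(pts,x0,z0=0):
    # pts: (local xyz mm, top px or None, scene px or None)
    def f(v):
        c,s=np.cos(v[2]),np.sin(v[2]);r=[]
        for n,k,F in(("top",1,T),("scene",2,S)):
            L=[p for p in pts if p[k]]
            P=np.array([p[0] for p in L])/1000.
            W=np.c_[v[0]+c*P[:,0]-s*P[:,1],v[1]+s*P[:,0]+c*P[:,1],P[:,2]+z0]
            r+=list((proj(n,W)-np.array([F(p[k]) for p in L])).ravel())
        return np.array(r)
    o=least_squares(f,x0,loss="soft_l1");print("pose",o.x[:2].round(4),np.degrees(o.x[2]).round(2));print(f(o.x).reshape(-1,2).round(1).tolist());return o.x
E
python3 - <<'E'
from fit import *
fit([((86,89,70),(293,132),(589,262)),((86,-89,70),(332,263),(499,170)),((0,91,160),(220,135),(653,180)),((0,-91,160),(258,277),(557,92)),
 ((-90,95,160),(150,153),(718,147)),((-90,-95,160),(188,305),(613,52))],[.5,.15,-1.3])
fit([((73,45,44),(605,138),(241,384)),((73,-45,44),(664,165),(160,374)),((-80,45,44),(554,243),(273,268)),((-80,-45,44),(620,270),(198,263)),((55,0,95),(642,153),(195,336))],[.5,-.3,-.45],.004)
fit([((160,120,12),(523,88),None),((160,-120,12),(698,86),(128,504)),((-160,-120,12),(719,320),(83,270)),((-160,120,12),(537,324),(275,216)),((160,120,12),None,(347,432))],[.5,-.3,0])
E
```

```text
pose [0.4753 0.2101] -74.79
[[0.0, -1.6], [-0.4, -0.2], [-0.5, -2.4], [0.3, 0.6], [-2.6, -2.7], [-2.0, -0.7], [-1.1, 1.1], [-2.2, -1.2], [0.6, -0.1], [-2.1, -4.1], [-0.1, -0.6], [-1.5, -0.9]]
pose [ 0.4923 -0.256 ] -26.8
[[-1.8, -2.6], [0.5, -1.3], [-0.0, -2.3], [-0.4, -0.4], [-1.3, -0.6], [-0.3, -2.1], [-0.9, -0.9], [-0.0, -1.8], [-0.7, -2.6], [-0.8, 0.1]]
pose [ 0.496  -0.2758] 0.17
[[-0.7, -2.4], [0.4, -2.8], [0.7, -0.1], [-1.1, -0.4], [-2.4, 0.1], [-2.3, -1.2], [0.4, -2.4], [0.7, -1.6]]
```

```bash
cat > plan.py <<'E'
import numpy as np
from scipy.spatial.transform import Rotation as R
from station import robot, fingers, vision, recognise
BIN=(0.4753,0.2101,np.radians(-74.79)); TUB0=(0.4923,-0.256,np.radians(-26.8)); TRAY=(0.496,-0.2758)
G=np.array([.055,0,.075]); SP=np.array([-.08,0,.0105])
def tool(tub_p,Rt,flip=0,pre=0.):
    """TCP pose for tub origin tub_p, rotation Rt; pre = tool tilt about tub y (rad)."""
    Rl=R.from_euler('y',pre)*R.from_euler('x',np.pi)*R.from_euler('z',np.pi*flip)
    Rw=Rt*Rl; p=np.array(tub_p)+Rt.apply(G)+Rw.apply([0,0,.002])
    return p.round(5).tolist(), Rw.as_euler('xyz',degrees=True).round(4).tolist()
def table(x,y,z,yaw,**k): return tool([x,y,z],R.from_euler('z',yaw),**k)
def atbin(sx,sz,tip,sy=0,**k):
    """spout edge at bin-frame (sx,sy,sz), tipped spout-down by tip."""
    Rb=R.from_euler('z',BIN[2]); Rt=Rb*R.from_euler('y',-tip)
    sp=Rb.apply([sx,sy,sz])+[BIN[0],BIN[1],0]
    return tool(sp-Rt.apply(SP),Rt,**k)
E
python3 - <<'E'
from plan import *
for flip in(0,1):
  for pre in(0,-.3,.3,.6,-.6):
    print(flip,pre)
    for nm,(p,o) in (("pick",table(*TUB0[:2],.004,TUB0[2],flip=flip,pre=pre)),("lift",table(*TUB0[:2],.14,TUB0[2],flip=flip,pre=pre)),("pre",atbin(.14,.084,.15,flip=flip,pre=pre)),("in",atbin(.01,.084,.15,flip=flip,pre=pre)),("t.5",atbin(.008,.084,.5,flip=flip,pre=pre)),("t.95",atbin(.005,.084,.95,flip=flip,pre=pre))):
        q=robot.inverse_kinematics(p,o); print("  ",nm,np.round(p,3),None if q is None else np.round(q).astype(int).tolist())
E
```

```text
0 0
   pick [ 0.541 -0.281  0.077] [27, 33, -1, 89, 1, 58, -92]
   lift [ 0.541 -0.281  0.213] [27, 26, -2, 80, 1, 74, -92]
   pre [ 0.545 -0.045  0.166] [-48, 31, 65, 99, -23, 64, -143]
   in [0.51  0.081 0.166] [28, 30, -62, 98, 36, 73, 152]
   t.5 [0.501 0.117 0.204] [10, 33, -62, 95, 51, 91, 133]
   t.95 [0.484 0.179 0.23 ] [-17, 43, -51, 88, 62, 115, 120]
0 -0.3
   pick [ 0.542 -0.281  0.077] [25, 24, 1, 107, 0, 32, -91]
   lift [ 0.542 -0.281  0.213] [29, 15, -4, 98, 2, 50, -93]
   pre [ 0.545 -0.045  0.166] [-51, 25, 50, 103, 8, 55, -173]
   in [0.511 0.08  0.166] [16, 34, -62, 99, 52, 84, 135]
   t.5 [0.501 0.117 0.204] [-1, 42, -62, 95, 63, 107, 122]
   t.95 [0.484 0.178 0.231] [-40, 43, -20, 87, 58, 113, 123]
0 0.3
   pick [ 0.541 -0.281  0.077] [26, 45, -1, 70, 0, 82, -91]
   lift [ 0.541 -0.281  0.213] [27, 39, -1, 60, 0, 98, -91]
   pre [ 0.544 -0.044  0.166] [12, 23, -6, 91, -6, 69, -156]
   in [0.51  0.081 0.166] [9, 20, -18, 98, -3, 65, -172]
   t.5 [0.5   0.118 0.203] [22, 28, -62, 95, 35, 79, 148]
   t.95 [0.484 0.179 0.23 ] [-4, 38, -62, 89, 55, 105, 125]
0 0.6
   
[... 1791 characters left out ...]
 0.6
   pick [ 0.54  -0.28   0.077] [36, 62, -27, 48, 18, 109, 79]
   lift [ 0.54  -0.28   0.213] None
   pre [ 0.544 -0.044  0.166] [38, 34, -34, 85, -6, 77, 25]
   in [0.51  0.082 0.166] [33, 29, -39, 95, -8, 68, 15]
   t.5 [0.5   0.118 0.203] [22, 21, -44, 95, 9, 69, -7]
   t.95 [0.484 0.179 0.229] [11, 34, -69, 90, 46, 93, -47]
1 -0.6
   pick [ 0.542 -0.281  0.077] [51, 23, -31, 122, 75, 12, 18]
   lift [ 0.542 -0.281  0.213] [43, 8, -19, 114, 9, 24, 81]
   pre [ 0.545 -0.046  0.166] [15, 34, -52, 104, 66, 86, -45]
   in [0.511 0.08  0.166] [8, 47, -69, 99, 68, 106, -60]
   t.5 [0.501 0.116 0.204] [-15, 45, -48, 94, 68, 115, -62]
   t.95 [0.484 0.178 0.231] [-55, 51, 1, 87, 58, 113, -55]
```

Run:
```python
from plan import *
import cv2
K=dict(flip=1,pre=.3)
print(robot.current_time_s())
p,o=table(*TUB0[:2],.11,TUB0[2],**K)
robot.move_to(p,o); print(robot.current_time_s(),np.round(robot.current_joint_positions()))
pos,rot=robot.current_tool_pos(),robot.current_eef_rot()
im=vision.grab_frame("wrist")
c=vision.calibration("wrist"); X=np.array(c["T_tool_cam"]); M=np.array(c["mtx"])
# overlay expected tub points
Rw=R.from_euler('xyz',rot,degrees=True); Rt=R.from_euler('z',TUB0[2])
v=im[:,:,::-1].copy()
for q in((55,0,95),(40,12,95),(40,-12,95),(70,12,95),(70,-12,95),(73,45,44),(73,-45,44),(-80,45,44),(-80,-45,44)):
    w=Rt.apply(np.array(q)/1000)+[TUB0[0],TUB0[1],.004]
    t=Rw.inv().apply(w-np.array(pos)); k=X[:3,:3].T@(t-X[:3,3]); k=k*[1,-1,-1]
    if k[2]>0:
        u=M@k; u=u[:2]/u[2]; print(q,u.round()); cv2.circle(v,(int(u[0]),int(u[1])),3,(255,0,255),-1)
cv2.imwrite("pics/w1.png",v)
```

```text
0.8
2.2083 [ 40.  43. -28.  62.  16.  96.  78.]
(55, 0, 95) [280. 271.]
(40, 12, 95) [298. 249.]
(40, -12, 95) [263. 249.]
(70, 12, 95) [298. 293.]
(70, -12, 95) [263. 293.]
(73, 45, 44) [334. 281.]
(73, -45, 44) [227. 281.]
(-80, 45, 44) [334.  97.]
(-80, -45, 44) [225.  98.]
```

View pics/w1.png

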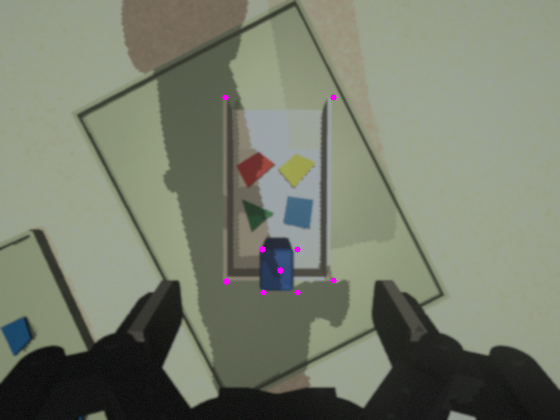

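The wrist view shows the post top at about (277,272) and the tub corners within 3-4 px of where I predicted them. I'll apply a correction of about 2 mm, then grasp and lift.

Run:
```python
s=open('plan.py').read()
s=s.replace("G=np","_c,_s=np.cos(TUB0[2]),np.sin(TUB0[2]); _d=(-.0025,-.002)\nTUB0=(TUB0[0]+_c*_d[0]-_s*_d[1],TUB0[1]+_s*_d[0]+_c*_d[1],TUB0[2])\nG=np",1)
s+="K=dict(flip=1,pre=.3)\n"
open('plan.py','w').write(s)
from plan import *
import cv2
p,o=table(*TUB0[:2],.004,TUB0[2],**K)
print("stop",robot.line_to(p,o,velocity=.08,f_stop=8),np.array(robot.current_tool_pos())-p)
fingers.gripper_to(0.0,90); print("gap",robot.current_finger_gap(),robot.current_contact_force())
p,o=table(*TUB0[:2],.02,TUB0[2],**K); robot.line_to(p,o,velocity=.04)
p,o=table(*TUB0[:2],.12,TUB0[2],**K); robot.line_to(p,o,velocity=.08)
robot.pause(.3)
print("gap",robot.current_finger_gap(),robot.current_contact_force(),robot.current_time_s())
a=vision.grab_frame("wrist");b=vision.grab_frame("scene")[100:380,40:420]
b=cv2.resize(b,(400,295)); a=cv2.resize(a,(400,300))[:295]
cv2.imwrite("pics/lift.png",np.hstack([a,b])[:,:,::-1])
```

```text
stop False [ 0.0004863  -0.00014885  0.00067504]
gap 0.2727941250988785 [ 0.03109142 -0.60151134  0.66201465]
gap 0.2709479786205131 [-0.68331445 -0.4418698  -2.09730803] 6.575
```

View pics/lift.png

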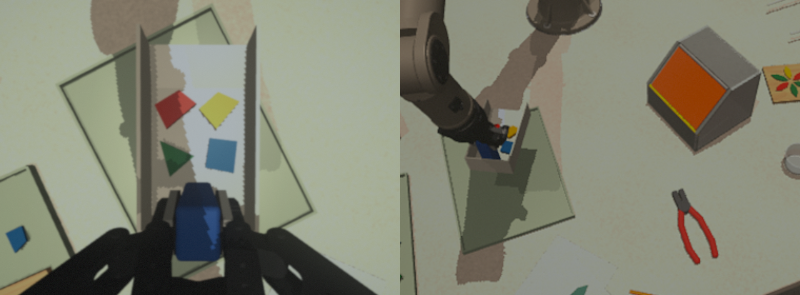

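The tub is held with all four pieces in it: post centred in the pads at (200,225), tub square to the gripper. Now I'll carry it level to the front of the bin.

Run:
```python
from plan import *
import cv2
p,o=atbin(.17,.10,.05,**K)
try: robot.line_to(p,o,velocity=.1)
except robot.PlanningError as e: print("line",e); robot.move_to(p,o)
p,o=atbin(.13,.084,.15,**K); robot.line_to(p,o,velocity=.06)
robot.pause(.3)
print(robot.current_time_s(),np.round(robot.current_joint_positions()),np.array(robot.current_tool_pos())-p,robot.current_finger_gap())
q=robot.current_joint_positions()
for a in((.01,.084,.15),(.005,.084,.5),(.003,.084,.95)): print(np.round(robot.inverse_kinematics(*atbin(*a,**K))))
from fit import proj
# predicted spout corner / top corners pixels in top view
Rb=R.from_euler('z',BIN[2]);Rt=Rb*R.from_euler('y',-.15)
sp=Rb.apply([.13,0,.084])+[BIN[0],BIN[1],0]
W=np.array([sp+Rt.apply(np.array(d)/1000) for d in((0,45,0),(0,-45,0),(0,45,33.5),(0,-45,33.5))])
im={}
for n,(r,c) in dict(top=(150,150),scene=(90,240)).items():
    v=vision.grab_frame(n)[:,:,::-1].copy(); v=cv2.resize(v[r:r+160,c:c+210],None,fx=1.9,fy=1.9)
    for u in proj(n,W): cv2.circle(v,(int((u[0]-c)*1.9),int((u[1]-r)*1.9)),2,(255,0,255),-1)
    im[n]=v
cv2.imwrite("pics/pre.png",np.hstack([im["top"],im["scene"]]))
```

```text
10.0917 [ 25.  25. -25.  91.   2.  68.  16.] [ 8.90241855e-05 -5.29864909e-04 -1.10219142e-04] 0.26878091145195965
[ 16.  21. -28.  97.   1.  65.   5.]
[ -2.  18. -26.  96.  20.  72. -19.]
[-19.  28. -35.  89.  44.  94. -47.]
```

View pics/pre.png

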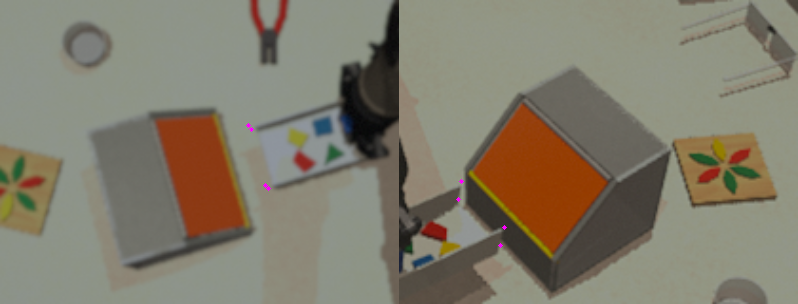

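The tub is lined up with the flap, centred sideways to within a few mm. Its spout reads about 5 mm behind the prediction, so I'll go in a little deeper. Inserting now with a force watch.

Run:
```python
from plan import *
import cv2
p,o=atbin(.003,.084,.15,**K)
print("stop",robot.line_to(p,o,velocity=.06,f_stop=8),np.array(robot.current_tool_pos())-p,robot.current_contact_force(),robot.current_time_s())
v=vision.grab_frame("scene")[90:250,240:450]; t=vision.grab_frame("top")[150:310,150:360]
cv2.imwrite("pics/in.png",cv2.resize(np.hstack([t,v])[:,:,::-1],None,fx=1.9,fy=1.9))
```

```text
stop False [ 0.00012537 -0.00066579 -0.00010554] [ 0.47310606 -2.5734562  -2.88700167] 12.4583
```

View pics/in.png

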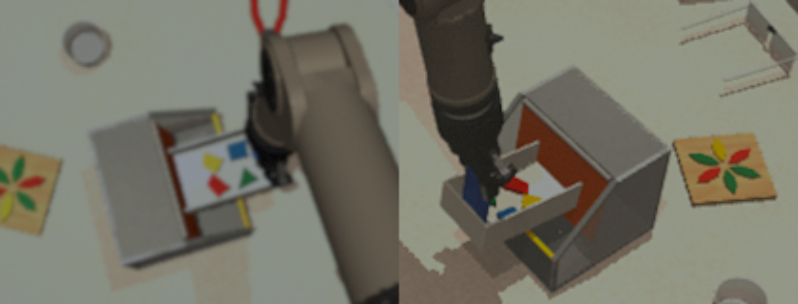

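The flap is open on the tub's front corners, the spout is clear over the lip and all four pieces are still in the tub. Tipping now.

Run:
```python
from plan import *
import cv2
for t in(.3,.45,.6,.75,.95):
    p,o=atbin(.003,.085,t,**K)
    print(t,robot.line_to(p,o,velocity=.08,f_stop=12),np.round(robot.current_contact_force(),1),robot.current_time_s())
robot.pause(1.5)
print((np.array(robot.current_tool_pos())-p).round(4),robot.current_finger_gap(),np.round(robot.current_joint_positions()))
v=vision.grab_frame("scene")[90:250,240:450]; t=vision.grab_frame("top")[150:310,150:360]
cv2.imwrite("pics/tip.png",cv2.resize(np.hstack([t,v])[:,:,::-1],None,fx=1.9,fy=1.9))
```

```text
0.3 False [ 0.3 -2.9 -2.3] 13.0
0.45 False [ 0.8 -3.3 -2.8] 13.425
0.6 False [ 0.5 -3.7 -2.9] 13.85
0.75 False [-0.  -3.1 -3.3] 14.275
0.95 False [ 0.3 -2.8 -3.4] 14.7917
[ 0.  0. -0.] 0.26780422194107617 [-26.  26. -25.  90.  40.  92. -44.]
```

View pics/tip.png

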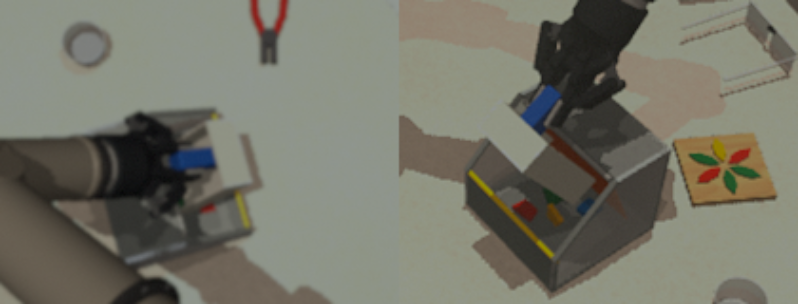

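The scene view shows red, green, amber and blue all in the bin, at about (525,208), (550,195), (557,213) and (585,207). Next I'll level the tub, withdraw and look.

Run:
```python
from plan import *
import cv2
for a in((.003,.085,.75),(.003,.085,.5),(.003,.085,.3),(.005,.086,.15),(.17,.09,.1)):
    p,o=atbin(*a,**K)
    print(a,robot.line_to(p,o,velocity=.1,f_stop=12),np.round(robot.current_contact_force(),1),robot.current_time_s())
robot.pause(.5)
v=vision.grab_frame("scene")[90:250,240:450]; t=vision.grab_frame("top")[150:310,150:360]
cv2.imwrite("pics/out.png",cv2.resize(np.hstack([t,v])[:,:,::-1],None,fx=1.9,fy=1.9))
p,o=table(*TUB0[:2],.12,TUB0[2],**K)
print(robot.inverse_kinematics(p,o))
```

```text
(0.003, 0.085, 0.75) False [ 0.9 -2.3 -1.8] 16.8417
(0.003, 0.085, 0.5) False [ 0.7 -1.6 -2.7] 17.3583
(0.003, 0.085, 0.3) False [ 0.6 -2.  -2.7] 17.8083
(0.005, 0.086, 0.15) False [ 0.  -0.2 -0.1] 18.1833
(0.17, 0.09, 0.1) False [-0.  -0.  -1.3] 20.025
[ 40.28526857  42.26872475 -28.13138533  62.01374281  15.38336788
  96.68126502  78.56596938]
```

View pics/out.png

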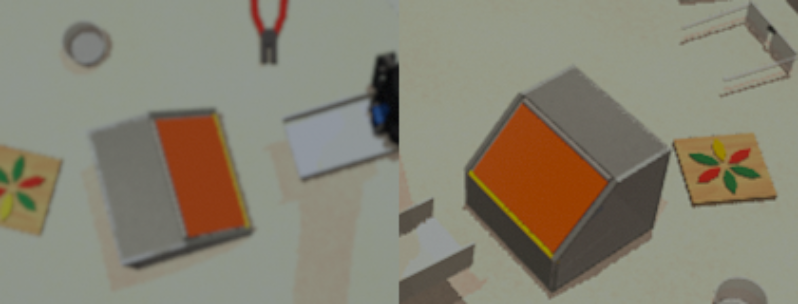

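The flap is closed and the tub is empty. Returning it to the tray.

Run:
```python
from plan import *
import cv2
x,y,a=TUB0
for z,v in((.12,.12),(.02,.08)):
    p,o=table(x,y,z,a,**K); robot.line_to(p,o,velocity=v)
robot.pause(.2)
p,o=table(x,y,.003,a,**K)
print("stop",robot.line_to(p,o,velocity=.02,f_stop=3),(np.array(robot.current_tool_pos())-p).round(4),np.round(robot.current_contact_force(),1))
fingers.gripper_to(.5); robot.pause(.2); fingers.gripper_to(1.0); robot.pause(.3)
p,o=table(x,y,.16,a,**K); robot.line_to(p,o,velocity=.1)
robot.pause(.5)
print(robot.current_time_s(),robot.current_finger_gap(),np.round(robot.current_contact_force(),1))
w=vision.grab_frame("wrist"); s=vision.grab_frame("scene")
cv2.imwrite("pics/end.png",np.hstack([cv2.resize(w,(400,300)),cv2.resize(s[80:380,20:420],(400,300))])[:,:,::-1])
```

```text
stop True [-0.0003 -0.      0.0012] [ 0.6 -0.3  4.2]
28.3833 0.9975015498788553 [ 0.9  0.6 -0.1]
```

View pics/end.png

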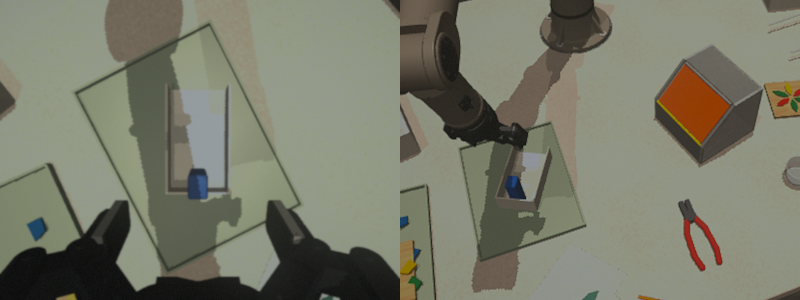

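The tub is empty and flat on the tray well inside the rim, the gripper is clear, the flap is closed and the bystanders haven't moved. Handing in.

```bash
python3 -c "
from station import workorder,robot
workorder.close_job(); print(robot.current_time_s())"
```

```text
the job is handed in; nothing more can be done
the job is handed in; nothing more can be done
```

The job is done and handed in at about 28.5 s of the 67 s allowed. I held the tub by its blue grip, pushed the flap open with the spout and tipped the tub to 0.95 rad for 1.5 s. Then I levelled it, backed out so the flap closed, and stood it back on the tray.

**Last checks:**
- **Glass:** all four pieces showed inside the bin while the tub was tipped. Afterwards the tub was empty.
- **Flap:** closed in the pictures. I had no reading of its angle.
- **Tub:** looks flat and well inside the tray rim in the wrist and scene views. I did not measure its tilt.
- **Robot and bystanders:** the gripper was open and clear of everything, and the nippers, panel and cup looked unmoved. Contact forces stayed around 5 N or less at every point I read them.

**One disagreement:** before insertion the top view put the spout about 5 mm farther back than planned, so I went about 7 mm deeper than the suggested position, with no trouble.

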